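# Try the folding lid stay of the tool case

### The arm

A 6-joint arm with a two-finger parallel gripper is mounted at the origin on a cart in front of the work surface, level with it; the furniture and walls round the work are solid. World frame = base frame: x ahead of the robot, y to its left, z up, the work surface at z = 0. Lengths are in mm, angles in degrees, forces in N, time in s.
With the tool pointing down it reaches from about 300 to 850 mm from the base axis. Payload 4.2 kg.
Tool frame: the origin (TCP) lies at the very end of the fingers, on their centre line; the grasp point (between the pads) lies 19 mm behind it (env.grasp_offset is the distance from the TCP to the grasp point, in mm); z points along the fingers, y is the line along which they close (so a half turn about z gives the same grasp; the last joint's range is limited). The gripper opens to 91 mm and grips with 3 to 60 N. Pads are 32 mm wide; open, the fingers measure 118 mm over their backs; the gripper's body (76 mm by 178 mm) begins 60 mm behind the grasp point.
Start: joints at [-67.953, 18.312, 89.639, -0, 72.044, -1.146], TCP at [226.46, -528.544, 213.976] pointing down, gripper open.
Joint ranges: [-177.97, 177.97], [-48.28, 115.42], [12.27, 149.76], [-77.06, 257.06], [2.81, 150.46], [-146.56, 146.56]. Speed limits (degrees/s): [147.25, 147.25, 180, 180, 180, 180].

### API

Orientations are given as [roll, pitch, yaw] about the fixed x, y, z axes, in that order (R = Rz(yaw) Ry(pitch) Rx(roll)).
In Python, from workcell import env gives the robot as it stands. The module is installed in compiled form; this text tells all that it offers.
- The arm moves only by the tool send_rows, never from a script. Its argument "motion" is a list of rows, each an object of numbers: "tx", "ty", "tz": the shift along the tool's x, y, z in units of 500 mm (1.0 is 500 mm); "rx", "ry", "rz": the turn, a rotation vector about the tool's x, y, z in units of 30 degrees (1.0 is 30 degrees); "gripper": the closure, from -1 (fully open) to 1 (shut). In form: [{"tx": .., "ty": .., "tz": .., "rx": .., "ry": .., "rz": .., "gripper": ..}, ...]. A call has 1 to 12 rows; each row shifts and turns the commanded pose from where the row before left it, along the tool's axes as they then stand; what a row does not reach is not made up. A row lasts 1/8 s, in which the tool goes at most 62.5 mm and 10.7 degrees, less where a joint would pass 70% of its speed; a pose out of reach is approached as far as the arm can. A call with a number of a shift or a turn outside -1 to 1 is refused whole. A call with a gripper value outside its range is refused whole. The fingers move at their own pace and stop on an object; "grip_force" is the grip in N (left out, the last holds). Time passes only in rows, so rows that do not move let the fingers close. It gives the time, the measured TCP pose, the force, the opening and the grip force at its end, in the units of the state.
- env.state(): the state, without advancing time (a new reading comes with each control period).
- env.grab_frame(name): name is "scene" or "top" or "wrist"; returns a dict with "frame" (480x640x3 uint8, red, green, blue), "vertical_fov" (degrees; the focal length in pixels is half the picture's height over the tangent of half this angle, whatever the lens; pixels are square), "cx", "cy" (the principal point, pixels), "rvec" (rotation vector, rad) and "tvec" (3), from world to camera coordinates, as OpenCV has them; the wrist camera has in their place "T_tool_cam" (4x4, takes a point from camera to tool coordinates, whose origin is the TCP and whose axes are the flange's). Camera axes: x right, y down, z forward; pixel columns grow to the right and rows downward; lengths in mm; the calibration is good to about 2 mm. A picture is of the moment at which its call begins: read the wrist's pose just before it. There is no depth.
- env.job_done(): hands the job in; it is judged then, once.
The state is a dict: "time_s": time; "qpos": joint angles; "qvel": joint speeds; "effort": joint torques, N m; "ee_pos": TCP position; "ee_rot": TCP orientation; "force": force on the tool from outside, world axes, zero at the start; "torque": the same for the moment, N m; "gripper_width": finger opening in mm; "gripper_force": force on a finger pad.
Only numpy, scipy, OpenCV 4.12 (cv2) and the standard library are available. Lean on these libraries where they do the work, as an engineer would, in place of code of your own. Each camera call takes 0.05 s, during which the arm holds its last target. There are 200 camera calls.

### The job

I have just fitted a folding stay to the lid of the blue tool case and want to see it work. Lift the lid by its yellow bar until the stay locks straight, and let go so that the lid stands open by itself. Then push the red knob at the stay's knee down to break it and let the lid come all the way down until it is fully shut, without slamming it.

Things in the scene. Friction and masses are not known exactly. Their poses are not given: they have to be found in the camera images.
- case: Blue steel tool case fixed to the table, 170 mm deep (its x), 180 wide (y), 100 high without lid; origin at the centre of its underside, z up. Its front, with the yellow bar, is -x, roughly towards the robot. Lid hinge line along y at x +85, z 100 mm. Outside its +y wall a folding stay of two flat steel arms, 100 mm from the middle, joins case and lid; at its knee a red push knob sticks out.
- lid (a joint): Lid angle in rad: 0 shut, grows as the front edge rises. 10 mm blue plate, 0.4 kg. At 1.20 the stay is straight and stops it; a light knee spring then carries the knee just past straight and the lid stands locked at 1.196. Let go above 1.16 it locks itself, below 1.10 it sinks back. Locked, pushing the lid cannot shut it. Damped hinge: it sinks to shut in 2 to 5 s; over 2.5 rad/s is slamming.
- handle (a point): Middle of the yellow round bar, 12 mm thick, 92 long, parallel to the case's y on two end posts, fixed to the lid 34 mm before its front edge and 34 above its underside. In the case's frame: shut x -119, z 134 mm; locked open x +42, z 302; it moves on a circle about the hinge line. The bar can roll between the fingers; 20 mm round its middle is free.
- knee (a point): Point on the axis of the red round push knob at the stay's knee: 18 mm thick, 46 long, along the case's y from y 110 to 156 mm; this point at y 138. In the case's frame: lid shut x -63, z 28 mm; locked x -18, z 128, its top 9 higher, beside the lid's path and free from above. About 2 N down breaks it; 30 mm down it has moved 16 mm to +x and the lid sinks by itself; under 20 mm it may spring back.

How it is judged (in metres and radians):
On the way:
1. The lid stands open by itself on the locked stay, touched by nothing (value of joint lid above 1.18 rad and velocity of joint lid between -0.05 and 0.05 rad/s and contact force between each of the fingers, the arm and case below 0.1 N), for 0.4 s.
At the end, for the whole second after the job is handed in: After having stood open by itself on the locked stay (1.18 rad or more, untouched, for 0.4 s), the lid is shut (within 0.04 rad) and at rest (value of joint lid below 0.04 rad and velocity of joint lid between -0.05 and 0.05 rad/s).
It fails at once if The lid is slammed (closing faster than 2.5 rad/s) (velocity of joint lid below -2.5 rad/s).
It also fails if it takes over 45 s, if anything falls off the work surface, if the arm or the gripper's body presses on something with over 40 N, if the wrist force passes 120 N, or if a joint passes its speed limit or range.

## Working session

There is one attempt and no reset: what is moved stays moved. The work goes in short steps, Python scripts to look and compute and a tool call to move; the robot and the scene stay as the last step left them, time stands still between calls to the robot, and variables do not carry over. Pictures are saved under pics/ and viewed, at most 10 in all, crops included, and the job is handed in when it is done.

Besides the shell and the picture viewer there is one more tool, called after ">>>" as name([rows], argument=value, ...), one row to a line, values as JSON. send_rows: Moves the arm, as the interface text tells. Shifts and turns lie within -1 to 1; 1 stands for 500 mm of shift or 30 degrees of turn. Its arguments: {"type":"object","properties":{"motion":{"type":"array"},"grip_force":{"type":"number"}},"required":["motion"]}

```bash
mkdir -p pics
python3 - <<'E'
from workcell import env
import cv2,pickle
s=env.state();print(s['ee_pos'],s['ee_rot'],s['time_s'])
d={}
for n in("scene","top"):
    f=env.grab_frame(n);d[n]=f;cv2.imwrite(f"pics/{n}0.png",f['frame'][:,:,::-1]);print({k:v for k,v in f.items() if k!='frame'})
pickle.dump(d,open('f.pkl','wb'))
E
```

```text
[ 226.25391936 -528.07663309  213.12339121] [-1.79899461e+02 -3.08941016e-04  2.31954459e+01] 0.0
{'vertical_fov': 56.526878025514286, 'cx': 314.4028798400165, 'cy': 241.11996434802464, 'rvec': array([ 1.19458428, -2.30337374,  0.95179261]), 'tvec': array([486.28577237, 331.99524513, 676.82670878])}
{'vertical_fov': 43.28236851838354, 'cx': 316.3553443854084, 'cy': 233.00072429530545, 'rvec': array([ 2.15570973, -2.16385335,  0.1778318 ]), 'tvec': array([188.6048427 , 579.28870147, 889.90015032])}
```

View pics/top0.png

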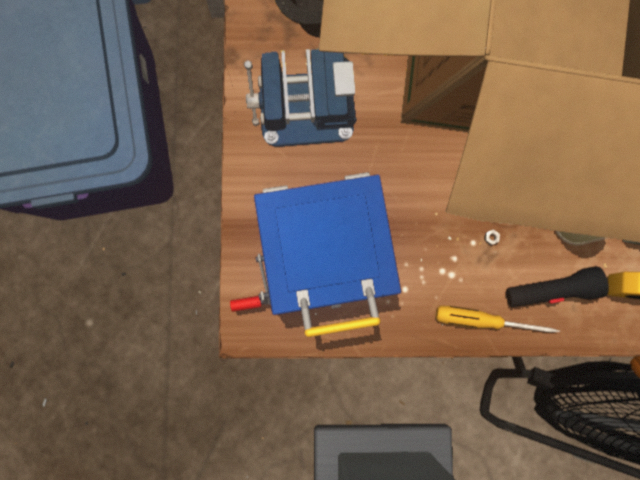

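View pics/scene0.png

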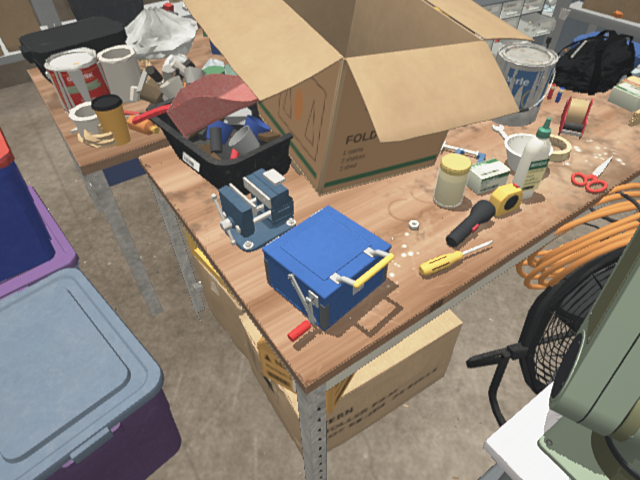

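The top view shows the bar from about (308,333) to (378,322), the knob tip at (232,304), and the lid corners at (257,195), (380,177), (399,292) and (273,312). In the scene view the bar runs from (355,288) to (391,255) and the knob is near (299,330). I'll fit the case pose to these.

```bash
cat > h.py <<'E'
import numpy as np,cv2,pickle
from scipy.optimize import least_squares
from scipy.spatial.transform import Rotation as R
def proj(f,P):
    fl=240/np.tan(np.radians(f['vertical_fov']/2))
    K=np.array([[fl,0,f['cx']],[0,fl,f['cy']],[0,0,1]])
    return cv2.projectPoints(np.array(P,float),f['rvec'],f['tvec'],K,None)[0][:,0]
def w(p,P):
    c,s=np.cos(p[2]),np.sin(p[2]);P=np.array(P,float)
    return np.c_[p[0]+c*P[:,0]-s*P[:,1],p[1]+s*P[:,0]+c*P[:,1],P[:,2]]
E
python3 - <<'E'
from h import *
d=pickle.load(open('f.pkl','rb'))
top=[((-119,46,134),(307,333)),((-119,-46,134),(379,322)),((-63,156,28),(231,304)),((85,90,110),(256,195)),((85,-90,110),(380,176)),((-85,-90,110),(400,292)),((-85,90,110),(273,313))]
sc=[((-119,46,134),(355,288)),((-119,-46,134),(392,255)),((-63,156,28),(292,335)),((-85,-90,110),(391,248)),((85,-90,110),(328,208))]
def res(p,full=False):
    r=np.r_[proj(d['top'],w(p,[a for a,_ in top]))-[b for _,b in top],proj(d['scene'],w(p,[a for a,_ in sc]))-[b for _,b in sc]]
    return r if full else r.ravel()
o=least_squares(res,[500,0,0.1],loss='soft_l1')
print(o.x,np.degrees(o.x[2]));print(res(o.x,True).round(1))
for n in[(-119,0,134),(42,0,302),(-63,138,28),(-18,138,128),(85,0,100)]:print(n,w(o.x,[n])[0].round(1))
E
```

```text
[555.87892339 172.84242033  -6.13306695] -351.398851636454
[[ 1.2 -0.4]
 [-3.5 -0.1]
 [-0.7  1.6]
 [-0.5 -1.2]
 [-0.3 -0.6]
 [ 0.2  0.6]
 [-0.1 -0.3]
 [ 2.4 -3.6]
 [ 0.2  2. ]
 [-1.3  2.6]
 [ 0.9 -3.2]
 [ 1.9 -3.5]]
(-119, 0, 134) [438.2 155.  134. ]
(42, 0, 302) [597.4 179.1 302. ]
(-63, 138, 28) [472.9 299.9  28. ]
(-18, 138, 128) [517.4 306.6 128. ]
(85, 0, 100) [639.9 185.6 100. ]
```

>>> send_rows([
  {"tz":-0.06,"rz":-0.314,"gripper":-1},
  {"tz":-0.06,"rz":-0.314,"gripper":-1},
  {"tz":-0.06,"rz":-0.314,"gripper":-1},
  {"tz":-0.06,"rz":-0.314,"gripper":-1},
  {"tz":-0.06,"rz":-0.314,"gripper":-1},
  {"tz":-0.06,"rz":-0.314,"gripper":-1},
  {"tz":-0.06,"rz":-0.314,"gripper":-1},
  {"tz":-0.06,"rz":-0.314,"gripper":-1},
], grip_force=15)

```text
invalid input at $.motion[0]: expected keys tx, ty, tz, rx, ry, rz, gripper
```

>>> send_rows([
  {"tx":0.092,"ty":0.0445},
  {"tx":0.092,"ty":0.0445},
  {"tx":0.092,"ty":0.0445},
  {"tx":0.092,"ty":0.0445},
  {"tx":0.092,"ty":0.0445},
  {"tx":0.092,"ty":0.0445},
  {"tx":0.092,"ty":0.0445},
])

```text
invalid input at $.motion[0]: expected keys tx, ty, tz, rx, ry, rz, gripper
```

>>> send_rows([
  {"tx":0,"ty":0,"tz":-0.06,"rx":0,"ry":0,"rz":-0.314,"gripper":-1},
  {"tx":0,"ty":0,"tz":-0.06,"rx":0,"ry":0,"rz":-0.314,"gripper":-1},
  {"tx":0,"ty":0,"tz":-0.06,"rx":0,"ry":0,"rz":-0.314,"gripper":-1},
  {"tx":0,"ty":0,"tz":-0.06,"rx":0,"ry":0,"rz":-0.314,"gripper":-1},
  {"tx":0,"ty":0,"tz":-0.06,"rx":0,"ry":0,"rz":-0.314,"gripper":-1},
  {"tx":0,"ty":0,"tz":-0.06,"rx":0,"ry":0,"rz":-0.314,"gripper":-1},
  {"tx":0,"ty":0,"tz":-0.06,"rx":0,"ry":0,"rz":-0.314,"gripper":-1},
  {"tx":0,"ty":0,"tz":-0.06,"rx":0,"ry":0,"rz":-0.314,"gripper":-1},
], grip_force=15)

```text
time_s: 1.1
ee_pos: [226.4, -528.4, 454.5]
ee_rot: [-180.0, -0.0, 98.9]
force: [-0.1, -0.2, 0.6]
gripper_width: 91.0
gripper_force: 0.0
```

>>> send_rows([
  {"tx":0.092,"ty":0.0445,"tz":0,"rx":0,"ry":0,"rz":0,"gripper":-1},
  {"tx":0.092,"ty":0.0445,"tz":0,"rx":0,"ry":0,"rz":0,"gripper":-1},
  {"tx":0.092,"ty":0.0445,"tz":0,"rx":0,"ry":0,"rz":0,"gripper":-1},
  {"tx":0.092,"ty":0.0445,"tz":0,"rx":0,"ry":0,"rz":0,"gripper":-1},
  {"tx":0.092,"ty":0.0445,"tz":0,"rx":0,"ry":0,"rz":0,"gripper":-1},
  {"tx":0.092,"ty":0.0445,"tz":0,"rx":0,"ry":0,"rz":0,"gripper":-1},
  {"tx":0.092,"ty":0.0445,"tz":0,"rx":0,"ry":0,"rz":0,"gripper":-1},
])

```text
time_s: 1.98
ee_pos: [332.6, -185.3, 453.7]
ee_rot: [-180.0, -0.0, 98.5]
force: [0.5, 0.9, 0.0]
gripper_width: 91.4
gripper_force: 0.0
```

>>> send_rows([
  {"tx":0.092,"ty":0.0445,"tz":0.06,"rx":0,"ry":0,"rz":0,"gripper":-1},
  {"tx":0.092,"ty":0.0445,"tz":0.06,"rx":0,"ry":0,"rz":0,"gripper":-1},
  {"tx":0.092,"ty":0.0445,"tz":0.06,"rx":0,"ry":0,"rz":0,"gripper":-1},
  {"tx":0.092,"ty":0.0445,"tz":0.06,"rx":0,"ry":0,"rz":0,"gripper":-1},
  {"tx":0.092,"ty":0.0445,"tz":0.06,"rx":0,"ry":0,"rz":0,"gripper":-1},
  {"tx":0.092,"ty":0.0445,"tz":0.06,"rx":0,"ry":0,"rz":0,"gripper":-1},
  {"tx":0.092,"ty":0.0445,"tz":0.06,"rx":0,"ry":0,"rz":0,"gripper":-1},
  {"tx":0,"ty":0,"tz":0,"rx":0,"ry":0,"rz":0,"gripper":0},
])

```text
time_s: 2.98
ee_pos: [437.6, 156.7, 240.9]
ee_rot: [-179.6, 0.0, 98.8]
force: [-1.0, -0.2, 0.1]
gripper_width: 83.7
gripper_force: 0.0
```

Run:
```python
from workcell import env
from h import *
s=env.state();f=env.grab_frame('wrist');f['s']=s;pickle.dump(f,open('w.pkl','wb'))
cv2.imwrite('pics/w1.png',f['frame'][:,:,::-1]);print(s['ee_pos'],s['ee_rot'],f['T_tool_cam'].round(3).tolist(),s['gripper_width'])
```

```text
[437.60805697 156.70063589 240.94043689] [-1.79642994e+02  3.50961965e-02  9.88092576e+01] [[0.0, -0.955, -0.297, 84.549], [1.0, 0.0, -0.0, 0.777], [0.0, -0.297, 0.955, -171.852], [0.0, 0.0, 0.0, 1.0]] 83.72997638435325
```

View pics/w1.png

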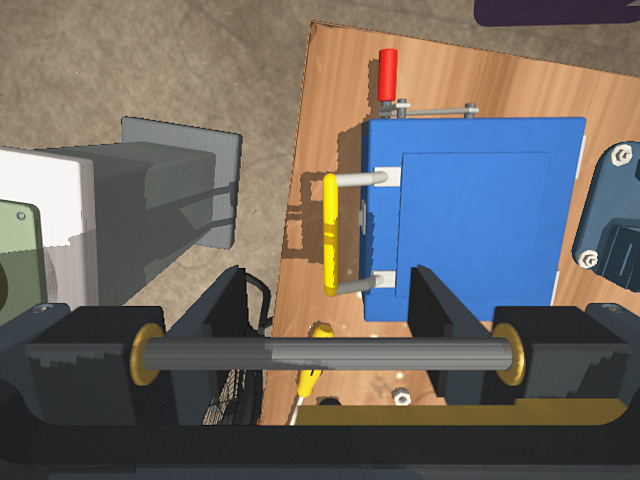

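The wrist view shows the bar axis from (330,175) to (331,295), the knob from (388,49) to (387,101), and the lid's back-left and front-left corners at (585,118) and (370,119).

Run:
```python
from h import *
f=pickle.load(open('w.pkl','rb'));s=f['s']
fl=240/np.tan(np.radians(f['vertical_fov']/2));T=f['T_tool_cam'];Rw=R.from_euler('xyz',s['ee_rot'],degrees=True).as_matrix()
def at(u,v,z):
    d=Rw@T[:3,:3]@[(u-f['cx'])/fl,(v-f['cy'])/fl,1];o=Rw@T[:3,3]+s['ee_pos'];return o+d*(z-o[2])/d[2]
p=[555.88,172.84,np.radians(8.6)]
for n,u,v,P in[('barL',330,175,(-119,46,134)),('barR',331,295,(-119,-46,134)),('tip',388,49,(-63,156,28)),('FL',370,119,(-85,90,110)),('BL',585,118,(85,90,110))]:
    print(n,at(u,v,P[2]).round(1),w(p,[P])[0].round(1))
```

```text
barL [432.2 205.3 134. ] [431.3 200.5 134. ]
barR [449.  104.8 134. ] [445.1 109.6 134. ]
tip [470.9 319.6  28. ] [470.3 317.7  28. ]
FL [457.4 251.2 110. ] [458.4 249.1 110. ]
BL [626.3 278.1 110. ] [626.5 274.5 110. ]
```

>>> send_rows([
  {"tx":0,"ty":0.004,"tz":0.04,"rx":0,"ry":0,"rz":0,"gripper":0},
  {"tx":0,"ty":0,"tz":0.04,"rx":0,"ry":0,"rz":0,"gripper":0},
  {"tx":0,"ty":0,"tz":0.04,"rx":0,"ry":0,"rz":0,"gripper":0},
  {"tx":0,"ty":0,"tz":0.04,"rx":0,"ry":0,"rz":0,"gripper":0},
  {"tx":0,"ty":0,"tz":0.04,"rx":0,"ry":0,"rz":0,"gripper":0},
  {"tx":0,"ty":0,"tz":0.03,"rx":0,"ry":0,"rz":0,"gripper":0},
  {"tx":0,"ty":0,"tz":0.02,"rx":0,"ry":0,"rz":0,"gripper":0},
  {"tx":0,"ty":0,"tz":0,"rx":0,"ry":0,"rz":0,"gripper":0},
])

```text
time_s: 4.03
ee_pos: [440.6, 154.2, 119.0]
ee_rot: [-180.0, 0.0, 98.5]
force: [-0.4, -0.1, -0.4]
gripper_width: 45.9
gripper_force: 0.0
```

>>> send_rows([
  {"tx":0,"ty":0,"tz":0,"rx":0,"ry":0,"rz":0,"gripper":1},
  {"tx":0,"ty":0,"tz":0,"rx":0,"ry":0,"rz":0,"gripper":1},
  {"tx":0,"ty":0,"tz":0,"rx":0,"ry":0,"rz":0,"gripper":1},
  {"tx":0,"ty":0,"tz":0,"rx":0,"ry":0,"rz":0,"gripper":1},
  {"tx":0,"ty":0,"tz":0,"rx":0,"ry":0,"rz":0,"gripper":1},
  {"tx":0,"ty":0,"tz":0,"rx":0,"ry":0,"rz":0,"gripper":1},
], grip_force=15)

```text
time_s: 4.78
ee_pos: [439.7, 154.8, 119.0]
ee_rot: [-179.9, 0.0, 98.6]
force: [-4.9, -0.3, 5.0]
gripper_width: 11.7
gripper_force: 15.0
```

```bash
python3 -c "
import numpy as np
t=np.radians(9.46)+np.linspace(0,1.195,25);x=-206.8*np.cos(t);z=206.8*np.sin(t)
print([(round(a/500,4),round(-b/500,4)) for a,b in zip(np.diff(x),np.diff(z))])"
```

```text
[(np.float64(0.0039), np.float64(-0.0202)), (np.float64(0.0049), np.float64(-0.02)), (np.float64(0.0059), np.float64(-0.0197)), (np.float64(0.0069), np.float64(-0.0194)), (np.float64(0.0078), np.float64(-0.0191)), (np.float64(0.0088), np.float64(-0.0186)), (np.float64(0.0097), np.float64(-0.0182)), (np.float64(0.0106), np.float64(-0.0177)), (np.float64(0.0114), np.float64(-0.0171)), (np.float64(0.0123), np.float64(-0.0165)), (np.float64(0.0131), np.float64(-0.0159)), (np.float64(0.0138), np.float64(-0.0152)), (np.float64(0.0146), np.float64(-0.0145)), (np.float64(0.0153), np.float64(-0.0138)), (np.float64(0.016), np.float64(-0.013)), (np.float64(0.0166), np.float64(-0.0122)), (np.float64(0.0172), np.float64(-0.0114)), (np.float64(0.0177), np.float64(-0.0105)), (np.float64(0.0182), np.float64(-0.0096)), (np.float64(0.0187), np.float64(-0.0087)), (np.float64(0.0191), np.float64(-0.0077)), (np.float64(0.0194), np.float64(-0.0068)), (np.float64(0.0198), np.float64(-0.0058)), (np.float64(0.02), np.float64(-0.0048))]
```

>>> send_rows([
  {"tx":0,"ty":0.0039,"tz":-0.0202,"rx":0,"ry":0,"rz":0,"gripper":1},
  {"tx":0,"ty":0.0049,"tz":-0.02,"rx":0,"ry":0,"rz":0,"gripper":1},
  {"tx":0,"ty":0.0059,"tz":-0.0197,"rx":0,"ry":0,"rz":0,"gripper":1},
  {"tx":0,"ty":0.0069,"tz":-0.0194,"rx":0,"ry":0,"rz":0,"gripper":1},
  {"tx":0,"ty":0.0078,"tz":-0.0191,"rx":0,"ry":0,"rz":0,"gripper":1},
  {"tx":0,"ty":0.0088,"tz":-0.0186,"rx":0,"ry":0,"rz":0,"gripper":1},
  {"tx":0,"ty":0.0097,"tz":-0.0182,"rx":0,"ry":0,"rz":0,"gripper":1},
  {"tx":0,"ty":0.0106,"tz":-0.0177,"rx":0,"ry":0,"rz":0,"gripper":1},
])

```text
time_s: 5.78
ee_pos: [467.4, 159.3, 196.0]
ee_rot: [-179.7, -0.0, 98.5]
force: [-8.3, 0.8, 2.4]
gripper_width: 11.5
gripper_force: 15.0
```

>>> send_rows([
  {"tx":0,"ty":0.0114,"tz":-0.0171,"rx":0,"ry":0,"rz":0,"gripper":1},
  {"tx":0,"ty":0.0123,"tz":-0.0165,"rx":0,"ry":0,"rz":0,"gripper":1},
  {"tx":0,"ty":0.0131,"tz":-0.0159,"rx":0,"ry":0,"rz":0,"gripper":1},
  {"tx":0,"ty":0.0138,"tz":-0.0152,"rx":0,"ry":0,"rz":0,"gripper":1},
  {"tx":0,"ty":0.0146,"tz":-0.0145,"rx":0,"ry":0,"rz":0,"gripper":1},
  {"tx":0,"ty":0.0153,"tz":-0.0138,"rx":0,"ry":0,"rz":0,"gripper":1},
  {"tx":0,"ty":0.016,"tz":-0.013,"rx":0,"ry":0,"rz":0,"gripper":1},
  {"tx":0,"ty":0.0166,"tz":-0.0122,"rx":0,"ry":0,"rz":0,"gripper":1},
])

```text
time_s: 6.78
ee_pos: [524.1, 168.4, 257.2]
ee_rot: [-179.9, -0.1, 98.6]
force: [-8.4, 1.1, 8.1]
gripper_width: 11.3
gripper_force: 15.0
```

>>> send_rows([
  {"tx":0,"ty":0.0172,"tz":-0.0114,"rx":0,"ry":0,"rz":0,"gripper":1},
  {"tx":0,"ty":0.0177,"tz":-0.0105,"rx":0,"ry":0,"rz":0,"gripper":1},
  {"tx":0,"ty":0.0182,"tz":-0.0096,"rx":0,"ry":0,"rz":0,"gripper":1},
  {"tx":0,"ty":0.0187,"tz":-0.0087,"rx":0,"ry":0,"rz":0,"gripper":1},
  {"tx":0,"ty":0.0191,"tz":-0.0077,"rx":0,"ry":0,"rz":0,"gripper":1},
  {"tx":0,"ty":0.0194,"tz":-0.0068,"rx":0,"ry":0,"rz":0,"gripper":1},
])

```text
time_s: 7.52
ee_pos: [580.9, 177.3, 283.8]
ee_rot: [179.8, -0.2, 98.6]
force: [-3.0, 1.6, 2.2]
gripper_width: 11.3
gripper_force: 15.0
```

>>> send_rows([
  {"tx":0,"ty":0.0198,"tz":-0.0058,"rx":0,"ry":0,"rz":0,"gripper":1},
  {"tx":0,"ty":0.016,"tz":-0.004,"rx":0,"ry":0,"rz":0,"gripper":1},
  {"tx":0,"ty":0,"tz":0,"rx":0,"ry":0,"rz":0,"gripper":1},
  {"tx":0,"ty":0,"tz":0,"rx":0,"ry":0,"rz":0,"gripper":1},
])

```text
time_s: 8.02
ee_pos: [598.9, 180.1, 288.1]
ee_rot: [179.8, -0.2, 98.6]
force: [-2.8, 5.1, 3.2]
gripper_width: 11.8
gripper_force: 15.0
```

>>> send_rows([
  {"tx":0,"ty":0,"tz":0,"rx":0,"ry":0,"rz":0,"gripper":0},
  {"tx":0,"ty":0,"tz":0,"rx":0,"ry":0,"rz":0,"gripper":0},
  {"tx":0,"ty":0,"tz":0,"rx":0,"ry":0,"rz":0,"gripper":0},
  {"tx":0,"ty":0,"tz":0,"rx":0,"ry":0,"rz":0,"gripper":0},
  {"tx":0,"ty":0,"tz":-0.04,"rx":0,"ry":0,"rz":0,"gripper":0},
  {"tx":0,"ty":0,"tz":-0.06,"rx":0,"ry":0,"rz":0,"gripper":0},
  {"tx":0,"ty":0,"tz":-0.06,"rx":0,"ry":0,"rz":0,"gripper":0},
  {"tx":0,"ty":0,"tz":0,"rx":0,"ry":0,"rz":0,"gripper":0},
  {"tx":0,"ty":0,"tz":0,"rx":0,"ry":0,"rz":0,"gripper":0},
])

```text
time_s: 9.15
ee_pos: [597.5, 178.4, 365.5]
ee_rot: [-179.9, 0.0, 98.5]
force: [-0.5, -0.4, 0.1]
gripper_width: 45.6
gripper_force: 0.0
```

Run:
```python
from workcell import env
import cv2,pickle
f=env.grab_frame('scene');cv2.imwrite('pics/s2.png',f['frame'][120:400,140:500][:,:,::-1].repeat(2,0).repeat(2,1))
pickle.dump(f,open('s2.pkl','wb'))
```

```text
(no output)
```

View pics/s2.png

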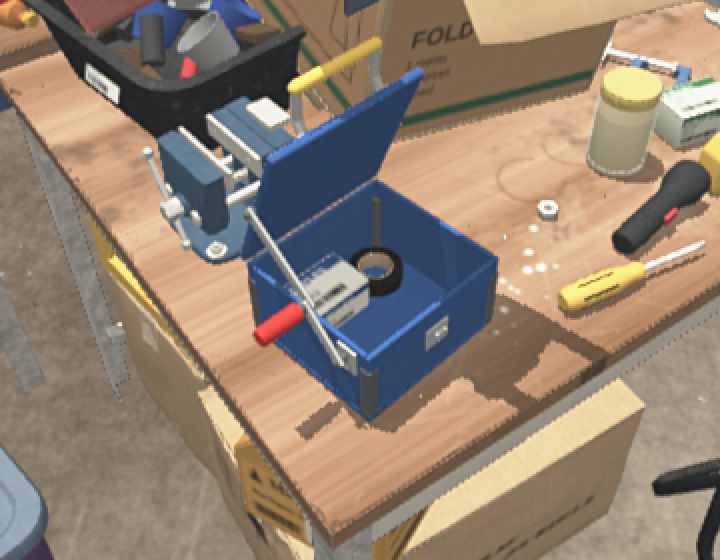

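The lid stands open with the stay straight. The knob runs from about (303,312) to (258,336) in the crop. I'll check this against the model and work out the push path.

Run:
```python
from h import *
f=pickle.load(open('s2.pkl','rb'))
p=[556.5,174,np.radians(8.6)]
print((proj(f,w(p,[(-18,156,128),(-18,110,128),(42,46,302),(42,-46,302)]))-[140,120])*2)
A=np.array([(-18,128),(-2,98),(-63,28)],float)
c=np.linalg.solve(2*(A[1:]-A[0]),(A[1:]**2).sum(1)-(A[0]**2).sum());r=np.hypot(*(A[0]-c));print(c,r)
print([(round(c[0]+np.sqrt(r*r-(z-c[1])**2)),z) for z in range(128,83,-5)])
print(w(p,[(-16,148,128)]))
```

```text
[[258.7470574  337.52819459]
 [299.23241463 309.246563  ]
 [297.53704057  87.09708682]
 [377.91731089  43.6937651 ]]
[-59.55084746  86.57288136] 58.67434774751796
[(-18, 128), (-14, 123), (-10, 118), (-7, 113), (-5, 108), (-3, 103), (-2, 98), (-1, 93), (-1, 88)]
[[518.54866707 317.9433789  128.        ]]
```

>>> send_rows([
  {"tx":0.075,"ty":-0.0287,"tz":0,"rx":0,"ry":0,"rz":0,"gripper":1},
  {"tx":0.075,"ty":-0.0287,"tz":0,"rx":0,"ry":0,"rz":0,"gripper":1},
  {"tx":0.075,"ty":-0.0287,"tz":0,"rx":0,"ry":0,"rz":0,"gripper":1},
  {"tx":0.075,"ty":-0.0287,"tz":0,"rx":0,"ry":0,"rz":0,"gripper":1},
  {"tx":0,"ty":0,"tz":0.08,"rx":0,"ry":0,"rz":0,"gripper":1},
  {"tx":0,"ty":0,"tz":0.08,"rx":0,"ry":0,"rz":0,"gripper":1},
  {"tx":0,"ty":0,"tz":0.08,"rx":0,"ry":0,"rz":0,"gripper":1},
  {"tx":0,"ty":0,"tz":0.08,"rx":0,"ry":0,"rz":0,"gripper":1},
  {"tx":0,"ty":0,"tz":0.07,"rx":0,"ry":0,"rz":0,"gripper":1},
  {"tx":0,"ty":0,"tz":0,"rx":0,"ry":0,"rz":0,"gripper":1},
  {"tx":0,"ty":0,"tz":0,"rx":0,"ry":0,"rz":0,"gripper":1},
])

```text
time_s: 10.58
ee_pos: [519.2, 318.6, 172.5]
ee_rot: [179.9, -0.0, 98.6]
force: [-0.9, 0.1, 1.0]
gripper_width: 0.1
gripper_force: 0.0
```

>>> send_rows([
  {"tx":0,"ty":0,"tz":0.03,"rx":0,"ry":0,"rz":0,"gripper":1},
  {"tx":0,"ty":0,"tz":0.03,"rx":0,"ry":0,"rz":0,"gripper":1},
  {"tx":0,"ty":0,"tz":0.01,"rx":0,"ry":0,"rz":0,"gripper":1},
  {"tx":0,"ty":0.006,"tz":0.01,"rx":0,"ry":0,"rz":0,"gripper":1},
  {"tx":0,"ty":0.007,"tz":0.01,"rx":0,"ry":0,"rz":0,"gripper":1},
  {"tx":0,"ty":0.006,"tz":0.01,"rx":0,"ry":0,"rz":0,"gripper":1},
  {"tx":0,"ty":0.004,"tz":0.01,"rx":0,"ry":0,"rz":0,"gripper":1},
  {"tx":0,"ty":0.003,"tz":0.01,"rx":0,"ry":0,"rz":0,"gripper":1},
  {"tx":0,"ty":0.002,"tz":0.01,"rx":0,"ry":0,"rz":0,"gripper":1},
  {"tx":0,"ty":0.001,"tz":0.01,"rx":0,"ry":0,"rz":0,"gripper":1},
  {"tx":0,"ty":0,"tz":0.008,"rx":0,"ry":0,"rz":0,"gripper":1},
  {"tx":0,"ty":0,"tz":0,"rx":0,"ry":0,"rz":0,"gripper":1},
])

```text
time_s: 12.08
ee_pos: [533.0, 320.4, 97.2]
ee_rot: [-180.0, 0.0, 98.6]
force: [0.1, 0.5, -0.4]
gripper_width: 0.4
gripper_force: 0.0
```

>>> send_rows([
  {"tx":0,"ty":0,"tz":0,"rx":0,"ry":0,"rz":0,"gripper":1},
  {"tx":0,"ty":0,"tz":0,"rx":0,"ry":0,"rz":0,"gripper":1},
  {"tx":0,"ty":0,"tz":0,"rx":0,"ry":0,"rz":0,"gripper":1},
  {"tx":0,"ty":0,"tz":0,"rx":0,"ry":0,"rz":0,"gripper":1},
])

```text
time_s: 12.58
ee_pos: [533.1, 320.5, 97.8]
ee_rot: [180.0, 0.0, 98.6]
force: [0.0, -0.5, -0.1]
gripper_width: 0.5
gripper_force: 0.0
```

Run:
```python
from workcell import env
import cv2
f=env.grab_frame('scene');cv2.imwrite('pics/s3.png',f['frame'][120:400,140:500][:,:,::-1].repeat(2,0).repeat(2,1))
```

```text
(no output)
```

View pics/s3.png

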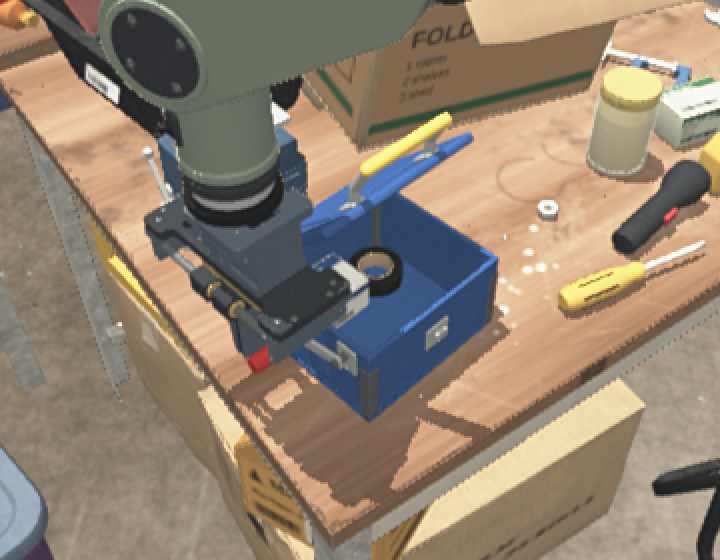

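The lid is sinking by itself, with the bar around (405,145) and the knob below the fingers. I'll lift clear and wait.

>>> send_rows([
  {"tx":0.02,"ty":0,"tz":-0.05,"rx":0,"ry":0,"rz":0,"gripper":1},
  {"tx":0.02,"ty":0,"tz":-0.08,"rx":0,"ry":0,"rz":0,"gripper":1},
  {"tx":0,"ty":0,"tz":-0.08,"rx":0,"ry":0,"rz":0,"gripper":1},
  {"tx":0,"ty":0,"tz":-0.08,"rx":0,"ry":0,"rz":0,"gripper":1},
  {"tx":0,"ty":0,"tz":-0.08,"rx":0,"ry":0,"rz":0,"gripper":1},
  {"tx":0,"ty":0,"tz":0,"rx":0,"ry":0,"rz":0,"gripper":1},
  {"tx":0,"ty":0,"tz":0,"rx":0,"ry":0,"rz":0,"gripper":1},
  {"tx":0,"ty":0,"tz":0,"rx":0,"ry":0,"rz":0,"gripper":1},
  {"tx":0,"ty":0,"tz":0,"rx":0,"ry":0,"rz":0,"gripper":1},
  {"tx":0,"ty":0,"tz":0,"rx":0,"ry":0,"rz":0,"gripper":1},
  {"tx":0,"ty":0,"tz":0,"rx":0,"ry":0,"rz":0,"gripper":1},
  {"tx":0,"ty":0,"tz":0,"rx":0,"ry":0,"rz":0,"gripper":1},
])

```text
time_s: 14.12
ee_pos: [530.1, 340.3, 282.7]
ee_rot: [-180.0, 0.0, 98.6]
force: [0.1, -0.6, 0.0]
gripper_width: 0.6
gripper_force: 0.0
```

>>> send_rows([
  {"tx":0,"ty":0,"tz":0,"rx":0,"ry":0,"rz":0,"gripper":1},
  {"tx":0,"ty":0,"tz":0,"rx":0,"ry":0,"rz":0,"gripper":1},
  {"tx":0,"ty":0,"tz":0,"rx":0,"ry":0,"rz":0,"gripper":1},
  {"tx":0,"ty":0,"tz":0,"rx":0,"ry":0,"rz":0,"gripper":1},
  {"tx":0,"ty":0,"tz":0,"rx":0,"ry":0,"rz":0,"gripper":1},
  {"tx":0,"ty":0,"tz":0,"rx":0,"ry":0,"rz":0,"gripper":1},
  {"tx":0,"ty":0,"tz":0,"rx":0,"ry":0,"rz":0,"gripper":1},
  {"tx":0,"ty":0,"tz":0,"rx":0,"ry":0,"rz":0,"gripper":1},
  {"tx":0,"ty":0,"tz":0,"rx":0,"ry":0,"rz":0,"gripper":1},
  {"tx":0,"ty":0,"tz":0,"rx":0,"ry":0,"rz":0,"gripper":1},
  {"tx":0,"ty":0,"tz":0,"rx":0,"ry":0,"rz":0,"gripper":1},
  {"tx":0,"ty":0,"tz":0,"rx":0,"ry":0,"rz":0,"gripper":1},
])

```text
time_s: 15.62
ee_pos: [530.1, 340.3, 282.7]
ee_rot: [180.0, 0.0, 98.6]
force: [0.2, -0.1, -0.1]
gripper_width: 0.6
gripper_force: 0.0
```

>>> send_rows([
  {"tx":0,"ty":0,"tz":0,"rx":0,"ry":0,"rz":0,"gripper":1},
  {"tx":0,"ty":0,"tz":0,"rx":0,"ry":0,"rz":0,"gripper":1},
  {"tx":0,"ty":0,"tz":0,"rx":0,"ry":0,"rz":0,"gripper":1},
  {"tx":0,"ty":0,"tz":0,"rx":0,"ry":0,"rz":0,"gripper":1},
  {"tx":0,"ty":0,"tz":0,"rx":0,"ry":0,"rz":0,"gripper":1},
  {"tx":0,"ty":0,"tz":0,"rx":0,"ry":0,"rz":0,"gripper":1},
  {"tx":0,"ty":0,"tz":0,"rx":0,"ry":0,"rz":0,"gripper":1},
  {"tx":0,"ty":0,"tz":0,"rx":0,"ry":0,"rz":0,"gripper":1},
  {"tx":0,"ty":0,"tz":0,"rx":0,"ry":0,"rz":0,"gripper":1},
  {"tx":0,"ty":0,"tz":0,"rx":0,"ry":0,"rz":0,"gripper":1},
  {"tx":0,"ty":0,"tz":0,"rx":0,"ry":0,"rz":0,"gripper":1},
  {"tx":0,"ty":0,"tz":0,"rx":0,"ry":0,"rz":0,"gripper":1},
])

```text
time_s: 17.12
ee_pos: [530.1, 340.3, 282.7]
ee_rot: [-180.0, 0.0, 98.6]
force: [-0.3, 0.3, 0.1]
gripper_width: 0.5
gripper_force: 0.0
```

Run:
```python
from workcell import env
import cv2
f=env.grab_frame('scene');cv2.imwrite('pics/s4.png',f['frame'][120:400,140:500][:,:,::-1].repeat(2,0).repeat(2,1))
```

```text
(no output)
```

View pics/s4.png

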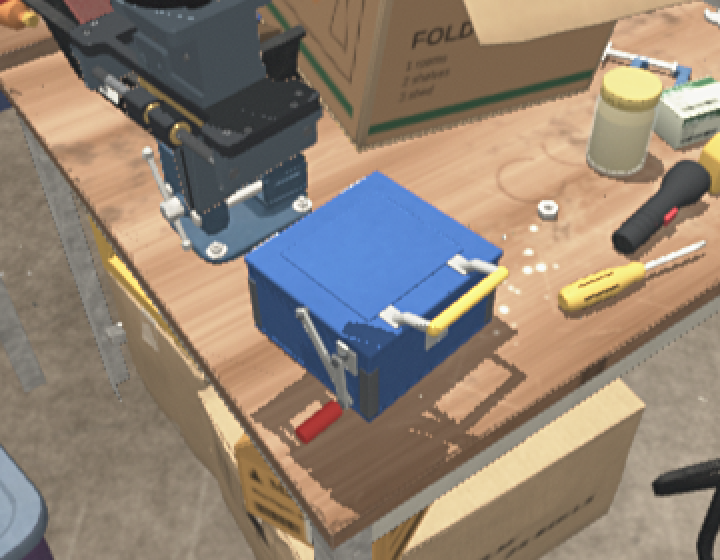

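The lid looks shut, with the bar from (433,328) to (505,271) as at the start. I'll compare the pixels with the first picture and hand in if they agree.

Run:
```python
from workcell import env
import numpy as np,pickle
a=pickle.load(open('f.pkl','rb'))['scene']['frame'].astype(int);b=env.grab_frame('scene')['frame'].astype(int)
def y(f):
    f=f[240:300,340:400];return np.argwhere((f[...,0]>150)&(f[...,1]>130)&(f[...,2]<90)).mean(0)
d=y(b)-y(a);print(d)
if abs(d).max()<0.7: print(env.job_done())
```

```text
[ 3.59832285 -5.38280922]
```

Run:
```python
from workcell import env
import numpy as np,pickle,cv2
a=pickle.load(open('f.pkl','rb'))['scene']['frame'];b=env.grab_frame('scene')['frame']
c=np.hstack([f[200:350,260:410] for f in(a,b)]);cv2.imwrite('pics/c.png',cv2.resize(c[:,:,::-1],None,fx=2.6,fy=2.6,interpolation=0))
```

```text
(no output)
```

View pics/c.png

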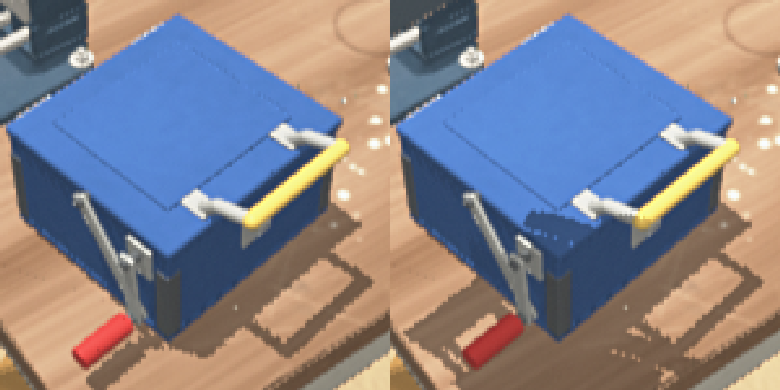

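The two crops match: bar left end at (250,221) against (640−390=250,221), knob and stay the same. The pixel difference came from the arm's shadow, so the lid is fully shut.

```bash
python3 -c "
from workcell import env
print(env.job_done())"
```

```text
the job is handed in; nothing more can be done
None
```

I lifted the lid until the stay locked and let go, and it stood open by itself; I then pushed the red knob down, the lid sank shut on its own, and I handed the job in at about 17 s (no verdict was returned).

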